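# Close up the ring-checking fixture on a loaded bearing ring

## Robot

A 6-joint arm with a two-finger parallel gripper is mounted at the origin on the work surface. World frame = base frame: x ahead of the robot, y to its left, z up, the work surface at z = 0. Lengths are in m, angles in rad, forces in N, time in s.
With the tool pointing down it reaches from about 0.35 to 0.775 m from the base axis. Payload 7.3 kg.
Tool frame: the origin (TCP) lies at the very end of the fingers, on their centre line; the grasp point (between the pads) lies 19 mm behind it; z points along the fingers, y is the line along which they close (so a half turn about z gives the same grasp; the last joint's range is limited). The gripper opens to 92 mm and grips with 3 to 60 N. Pads are 19 mm wide; open, the fingers measure 130 mm over their backs; the gripper's body (75 mm by 190 mm) begins 47 mm behind the grasp point.
Start: joints at [-1.474, 0.342, 1.524, -0, 1.275, -0.146], TCP at [0.126, -0.51, 0.198] pointing down, gripper open.
Joint ranges: [-2.53, 2.53], [-0.77, 2.02], [0.04, 2.7], [-1, 4.14], [0.28, 2.66], [-3.11, 3.11]. Speed limits (rad/s): [2.57, 2.57, 3.14, 3.14, 3.14, 3.14].

## Interface

Orientations are given as a rotation vector (axis times angle).
In Python, from workcell import arm gives the robot as it stands.
- The arm moves only by the tool send_rows, never from a script. Its argument "steps" is a list of rows, each a list of 5 numbers: the shift along the tool's x, y, z in m, then the turn about the tool's z in rad, then the finger opening in m, from 0 to 0.0918. A call has 1 to 10 rows; each row is the pose to reach, as a shift and turn from the pose commanded when the call began, along the tool's axes at that moment; what a row does not reach only later rows make up. A row lasts 1/8 s, in which the tool goes at most 62.5 mm and 10.7 degrees, less where a joint would pass 70% of its speed; a pose out of reach is approached as far as the arm can. A call with a gripper value outside its range is refused whole. The fingers move at their own pace and stop on an object; the grip force is fixed at half the most. Time passes only in rows, so rows that repeat a pose let the fingers close. It gives the time, the measured TCP pose, the force, the opening and the grip force at its end, in the units of the state.
- arm.get_state(): the state, without advancing time (a new reading comes with each control period).
- arm.capture(name): name is "side" or "top"; returns the picture (384x512x3 uint8, red, green, blue); there is no depth.
- arm.camera_model(name): a dict with "fov_y" (degrees; the focal length in pixels is half the picture's height over the tangent of half this angle, whatever the lens; pixels are square), "cx", "cy" (the principal point, pixels), "R" (3x3) and "t" (3): a world point X has camera coordinates R X + t. Camera axes: x right, y down, z forward; pixel columns grow to the right and rows downward; lengths in m; the calibration is good to about 2 mm. A picture is of the moment at which its call begins. camera_model takes no time and is no camera call.
- arm.sign_off(): hands the job in; it is judged then, once.
The state is a dict: "time": time; "qpos": joint angles; "joint_velocities": joint speeds; "joint_torque": joint torques, N m; "tcp_pos": TCP position; "eef_rot": TCP orientation; "force": force on the tool from outside, world axes, zero at the start; "ft_torque": the same for the moment, N m; "gripper_width": finger opening in m; "finger_force": force on a finger pad.
Only numpy, scipy, OpenCV 4.12 (cv2) and the standard library are available. Lean on these libraries where they do the work, as an engineer would, in place of code of your own. Each camera call takes 0.05 s, during which the arm holds its last target. There are 200 camera calls.

## Task

Close up the checking fixture for measuring: first slide the bearing ring across the pulled-out steel shuttle until it sits flat against both brass posts, then push the shuttle fully home with the ring still against the posts, and last swing the clamp arm down until its round rubber shoe presses flat on the ring. Leave everything else on the bench where it is.

Things in the scene. Friction and masses are not known exactly. Their poses are not given: they have to be found in the camera images.
- fixture: Checking fixture: grey-green cast base 20 mm high, fixed. Origin: at bench height under the clamping point; z up, y = the way the shuttle is pushed home, x = from clamping point to clamp hinge. Base spans x -85 to 45, y -215 to 160 mm, widened to x 125 where y > -45. Hinge cheeks (x 67 to 117, y -22 to 22) rise to 79 mm; a blue gauge (x 90, y 115) to 123 mm.
- shuttle (a joint): Slide of the shuttle in m: 0 = fully home under the clamp, up to 0.155 pulled out along the fixture's -y. Stays where left (2.5 N to move). The shuttle is a flat bright steel plate 120 x 130 x 23 mm, top face 45 mm above the bench; it spans x -85 to 35 and y -65 to 65 mm about point nest (fixture axes).
- nest (a point): Point on the shuttle's top face, moving with it, where the ring's centre lies when the ring touches both brass posts; with the shuttle home it is under the clamp shoe. The posts, 12 mm thick and 20 mm tall, stand at x +23, y +28 and -28 mm from it (fixture axes), so the ring is pushed towards +x to meet them.
- shuttle_knob (a point): Centre of the black ball knob, 28 mm across, on the outer (-y) end of the shuttle, 33 mm above the bench, at x -30, y -100 mm from nest; it sits on a 10 mm stem along y.
- ring: The bearing ring to be checked, bright metal, lying flat on the shuttle: 60 mm outside, 40 mm inside, 18 mm high, about 0.2 kg. Origin at the centre of its underside, z along its axis.
- clamp (a joint): Hinge of the clamp arm in rad: 0 = arm level with its shoe flat on the seated ring, grows as the arm rises, up to 1.45 (nearly upright). Stiff: it stays where it is left (about 0.35 N m to turn, and up to 0.25 N m more when raised).
- clamp_pivot (a point): Clamp hinge axis (along fixture y), at x +90 mm, 63 mm above the bench, level with the ring's top. At joint value 0 the arm runs from here along -x: a steel bar 16 mm wide, 145 mm long, its back (upper face) 20 mm and lower face 8 mm above the axis; the black rubber shoe, a disc 50 mm across, 8 mm thick, is under it, 90 mm from the axis.
- clamp_knob (a point): Centre of the red ball knob, 28 mm across, at the free end of the clamp arm, 155 mm from the hinge axis and 14 mm above it when the arm is level.
- master: Bystander: brass setting master, a 40 mm disc with a 16 mm stem, 30 mm high, standing on the fixture's base. Origin under its centre.
- spare_ring: Bystander: larger steel ring, 84 mm outside, 22 mm high, on the bench. Origin under its centre.
- vblock: Bystander: dark vee block 50 x 70 x 40 mm. Origin under its centre.
- screwdriver: Bystander: screwdriver lying on the bench along its x axis.
- caliper: Bystander: digital caliper 200 mm long lying flat along its x axis.
- bottle: Bystander: white bottle with red cap, 52 mm across, 130 mm tall. Origin under its centre.
Things that resemble listed ones, but are neither listed nor needed, are in the scene too. Leave any pink or red look-alike of the ring alone.

How it is judged:
By the outcome, as a careful person would: the job done as asked, in the order asked, and still so for the second after the job is handed in, with the robot touching nothing.
It also fails if it takes over 67 s, if anything falls off the work surface, if the arm or the gripper's body presses on something with over 40 N, if the wrist force passes 120 N, or if a joint passes its speed limit or range.

## Working session

There is one attempt and no reset: what is moved stays moved. The work goes in short steps, Python scripts to look and compute and a tool call to move; the robot and the scene stay as the last step left them, time stands still between calls to the robot, and variables do not carry over. Pictures are saved under pics/ and viewed, at most 10 in all, crops included, and the job is handed in when it is done.

Besides the shell and the picture viewer there is one more tool, called after "Emit:" by a JSON object that holds its "fn" and its "kwargs", one argument or row to a line. send_rows: Moves the arm, as the interface text tells. Its arguments: {"type":"object","properties":{"steps":{"type":"array"}},"required":["steps"]}

```bash
mkdir -p pics; ls
python3 - <<'E'
from workcell import arm
import cv2,numpy as np
s=arm.get_state(); print({k:np.round(v,3).tolist() for k,v in s.items()})
for n in("side","top"):
    im=arm.capture(n); cv2.imwrite(f"pics/{n}0.png",im[:,:,::-1]); m=arm.camera_model(n); print(n,m)
E
```

```text
pics
{'time': 0.0, 'qpos': [-1.474, 0.343, 1.525, -0.0, 1.275, -0.146], 'joint_velocities': [0.001, 0.001, 0.001, -0.001, -0.001, -0.001], 'joint_torque': [0.002, -43.124, -24.422, 0.072, 0.056, -0.0], 'tcp_pos': [0.126, -0.509, 0.197], 'eef_rot': [-3.117, -0.38, -0.0], 'force': [0.386, -0.072, 0.789], 'ft_torque': [0.007, 0.066, -0.027], 'finger_force': 0.0, 'gripper_width': 0.092}
side {'fov_y': 49.87412873228748, 'cx': 259.2750809012838, 'cy': 186.8550573297447, 'R': array([[-0.95078863, -0.30924589,  0.01918235],
       [-0.22730366,  0.65410324, -0.72144438],
       [ 0.21055648, -0.69030133, -0.69220665]]), 't': array([0.52162436, 0.19676408, 1.07941374])}
top {'fov_y': 57.15096765420256, 'cx': 250.822768604644, 'cy': 192.80722978941876, 'R': array([[ 0.02541972, -0.9996693 , -0.00388908],
       [-0.97678605, -0.02400971, -0.21286746],
       [ 0.21270369,  0.00920983, -0.97707334]]), 't': array([0.00340416, 0.5524235 , 0.97787497])}
```

View pics/top0.png

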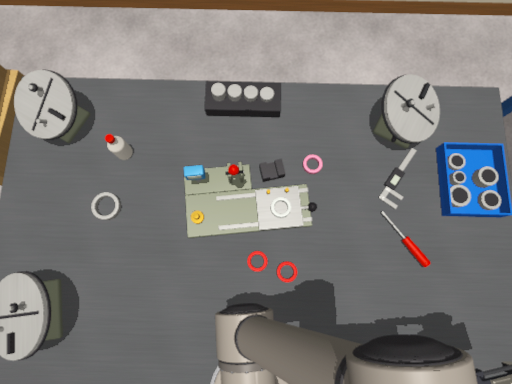

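View pics/side0.png

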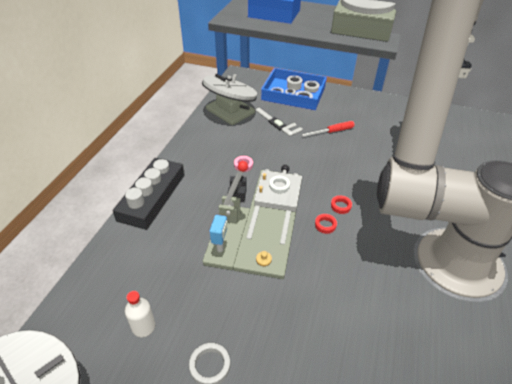

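The candidates for the ring in the top view are:
- the bright ring on the shuttle, (281,207)
- the larger steel ring, (105,206)
- the pink ring, (313,163)
- the red rings, (257,261) and (287,272)
- the rings in the blue tray, (457,160) to (490,200)

I choose (281,207), the one lying on the steel plate. The shuttle's black knob is at (312,207), the red clamp knob at (234,170), and the posts at (268,191) and (287,190). The next crop checks this.

```bash
cat > h.py <<'E'
from workcell import arm
import cv2,numpy as np
def cam(n):
    m=arm.camera_model(n); f=192/np.tan(np.radians(m['fov_y']/2))
    return m,f
def ray(n,uv,z):
    m,f=cam(n); R=np.array(m['R']);t=np.array(m['t'])
    d=R.T@np.array([(uv[0]-m['cx'])/f,(uv[1]-m['cy'])/f,1]); c=-R.T@t
    return c+d*(z-c[2])/d[2]
def proj(n,X):
    m,f=cam(n); p=np.array(m['R'])@X+m['t']; return np.array([m['cx']+f*p[0]/p[2],m['cy']+f*p[1]/p[2]])
def blobs(im,lo,hi,box,amin=4):
    h=cv2.cvtColor(im,cv2.COLOR_RGB2HSV); k=cv2.inRange(h,np.array(lo),np.array(hi))
    x0,y0,x1,y1=box; n,_,st,c=cv2.connectedComponentsWithStats(k[y0:y1,x0:x1])
    return [(int(st[i,4]),(c[i]+[x0,y0]).round(1).tolist()) for i in range(1,n) if st[i,4]>=amin]
E
python3 - <<'E'
import cv2
from h import *
t=cv2.imread("pics/top0.png"); s=cv2.imread("pics/side0.png")
a=cv2.resize(t[155:245,175:325],None,fx=5,fy=5,interpolation=cv2.INTER_CUBIC)
b=cv2.resize(s[145:285,195:315],None,fx=5,fy=5,interpolation=cv2.INTER_CUBIC)
cv2.imwrite("pics/tc.png",a); cv2.imwrite("pics/sc.png",cv2.resize(b,(514,600)))
for n,im,bx in(("top",t,(180,155,325,245)),("side",s,(195,145,315,285))):
    r=im[:,:,::-1].copy()
    print(n,"brass",blobs(r,(10,120,80),(28,255,255),bx),"red",blobs(r,(0,180,80),(6,255,255),bx),"black",blobs(r,(0,0,0),(180,255,45),bx),"blue",blobs(r,(95,120,80),(115,255,255),bx))
E
```

```text
top brass [(13, [286.4, 189.6]), (11, [267.9, 191.4]), (135, [197.0, 216.7])] red [(86, [233.2, 169.6])] black [(7, [240.7, 171.6]), (12, [281.0, 175.9]), (17, [266.4, 179.2]), (33, [311.6, 206.7])] blue [(219, [193.9, 170.7])]
side brass [(4, [264.0, 176.5]), (9, [260.4, 188.8]), (50, [263.6, 256.7]), (38, [263.3, 262.3])] red [(36, [242.6, 166.9])] black [(8, [235.4, 192.5])] blue [(164, [216.8, 234.2]), (10, [214.1, 221.6])]
```

View pics/tc.png

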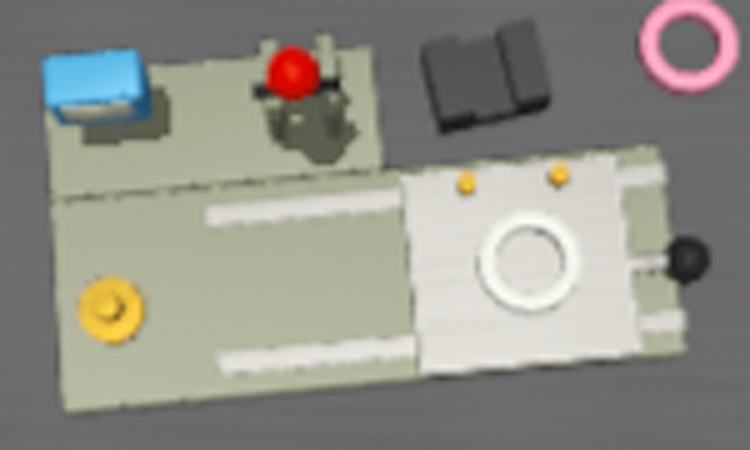

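View pics/sc.png

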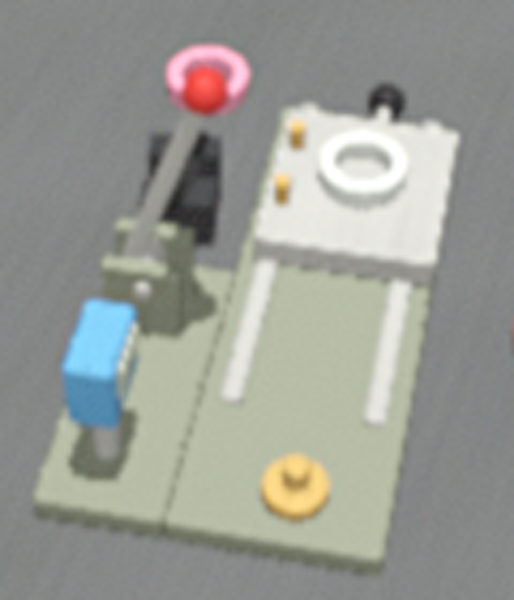

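The crop confirms it. The bright ring at (281,207) lies on the shuttle, short of the posts at (268,191) and (286,190). The clamp arm is nearly upright, with its red knob at (233,170). The master is at (197,217), and the pink ring is off the fixture.

```bash
cat > fit.py <<'E'
from h import *
from scipy.optimize import least_squares
c=lambda u,v:(u/5+175-.4,v/5+155-.4)
d=lambda u,v:(u*120/514+195-.4,v*140/600+145-.4)
obs=[("top",c(66,410),(-85,160,20),0),("top",c(685,352),(-85,-215,20),0),("top",c(660,147),(45,-215,20),0),("top",c(372,47),(125,-45,20),0),
("top",(286.4,189.6),(23,-28,62),1),("top",(267.9,191.4),(23,28,62),1),("top",(311.6,206.7),(-30,-100,33),1),
("top",c(421,375),(-85,65,45),1),("top",c(403,175),(35,65,45),1),("top",c(616,155),(35,-65,45),1),("top",c(640,353),(-85,-65,45),1),
("side",d(383,562),(-85,160,20),0),("side",d(37,505),(125,160,20),0),("side",d(385,100),(-30,-100,33),1),
("side",d(297,135),(23,-28,57),1),("side",d(282,187),(23,28,57),1),("side",d(428,265),(-85,65,45),1),("side",d(258,240),(35,65,45),1)]
def W(p,l,slid=0):
    ct,st=np.cos(p[2]),np.sin(p[2]); x,y=l[0]/1e3,l[1]/1e3-slid*p[3]
    return np.array([p[0]+ct*x-st*y,p[1]+st*x+ct*y,l[2]/1e3])
def res(p): return np.concatenate([proj(n,W(p,l,s))-uv for n,uv,l,s in obs])
r=least_squares(res,[.4,.03,0,.15],loss='soft_l1'); p=r.x
if __name__=="__main__":
    print(p.round(4)); print(res(p).reshape(-1,2).round(1).tolist())
    ct,st=np.cos(p[2]),np.sin(p[2]); F=np.array([[ct,st],[-st,ct]])
    loc=lambda X:(F@(X[:2]-p[:2])*1e3).round(1)
    for n,uv in(("top",c(530,261)),("side",d(363,165))):
        X=ray(n,uv,.061); print("ring",X.round(4),"rel nest",loc(X)+[0,p[3]*1e3])
    print("master",loc(ray("top",c(111,310),.02)))
    for a in np.arange(.9,1.46,.05):
        L=(90-155*np.cos(a)+14*np.sin(a),0,63+155*np.sin(a)+14*np.cos(a))
        print(round(a,2),(proj("top",W(p,L))-(233.2,169.6)).round(1),(proj("side",W(p,L))-(242.6,166.3)).round(1))
    for nm,l,s in(("nest",(0,0,45),1),("sknob",(-30,-100,33),1),("sknobhome",(-30,-100,33),0),("cp",(0,0,0),0),("pivot",(90,0,63),0)): print(nm,W(p,l,s).round(4))
E
python3 fit.py
```

```text
[0.5233 0.0545 0.1247 0.1191]
[[-0.3, 1.2], [0.8, 0.3], [0.1, -0.6], [0.1, -0.2], [0.5, -0.2], [0.1, -0.1], [0.4, -0.3], [0.4, 0.1], [-0.2, 0.2], [0.3, -0.0], [0.8, 0.1], [0.1, 0.6], [-1.7, -0.4], [0.1, 1.4], [-0.1, 0.4], [-0.1, 1.2], [1.3, 0.8], [-1.3, 0.2]]
ring [ 0.5123 -0.0706  0.061 ] rel nest [-26.5         -3.63041738]
ring [ 0.5122 -0.0721  0.061 ] rel nest [-26.7         -5.13041738]
master [-24.2 128.1]
0.9 [ 2.4 21. ] [19.3  9.8]
0.95 [ 2.1 18.1] [16.7  8.2]
1.0 [ 1.8 15.2] [14.   6.7]
1.05 [ 1.5 12.2] [11.2  5.2]
1.1 [1.2 9.2] [8.4 3.9]
1.15 [0.9 6.2] [5.4 2.6]
1.2 [0.5 3.1] [2.5 1.5]
1.25 [0.2 0. ] [-0.5  0.5]
1.3 [-0.1 -3. ] [-3.6 -0.5]
1.35 [-0.3 -6.1] [-6.6 -1.3]
1.4 [-0.6 -9.1] [-9.7 -2. ]
1.45 [ -0.9 -12. ] [-12.8  -2.5]
nest [ 0.5381 -0.0637  0.045 ]
sknob [ 0.5208 -0.1666  0.033 ]
sknobhome [ 0.506  -0.0485  0.033 ]
cp [0.5233 0.0545 0.    ]
pivot [0.6126 0.0656 0.063 ]
```

```bash
cat > go.py <<'E'
import sys
from fit import *
from scipy.spatial.transform import Rotation as Ro
# target in fixture axes mm (x,y,z), tool x at angle yaw (deg) to fixture x
def go(x,y,z,yaw=0):
    s=arm.get_state(); R=Ro.from_rotvec(s['eef_rot']).as_matrix()
    T=W(p,(x,y,z)); d=R.T@(T-s['tcp_pos'])
    cur=np.arctan2(R[1,0],R[0,0]); dy=-(p[2]+np.radians(yaw)-cur)
    dy=(dy+np.pi)%(2*np.pi)-np.pi
    F=Ro.from_euler('z',-p[2]).as_matrix()
    q=F@(np.array(s['tcp_pos'])-[p[0],p[1],0])*1e3
    print("t",round(float(s['time']),2),"at",q.round(1),"force fix",(F@s['force']).round(1),"move",d.round(4),"turn",round(dy,3),"w",s['gripper_width'])
if __name__=="__main__": go(*map(float,sys.argv[1:]))
E
python3 go.py -26.5 -123.4 140
```

```text
t 0.1 at [-464.1 -509.9  197. ] force fix [-0.1  0.1 -0.4] move [ 0.4801 -0.3321  0.0576] turn 0.118 w 0.09187002933354871
```

Emit:
{"fn": "send_rows", "kwargs": {
  "steps": [
    [0.05,-0.035,0,0.02,0.0918],
    [0.1,-0.07,0,0.04,0.0918],
    [0.15,-0.105,0,0.06,0.0918],
    [0.2,-0.14,0,0.08,0.0918],
    [0.25,-0.175,0,0.1,0.0918],
    [0.3,-0.21,0,0.118,0.0918],
    [0.35,-0.245,0,0.118,0.0918],
    [0.4,-0.28,0,0.118,0.0918],
    [0.45,-0.31,0,0.118,0.0918],
    [0.48,-0.332,0.04,0.118,0.0918]
  ]
}}

```text
time: 1.35
tcp_pos: [0.5159, -0.0704, 0.1592]
eef_rot: [3.133, 0.199, 0.01]
force: [0.5, -1.0, 0.4]
gripper_width: 0.0919
finger_force: 0.0
```

```bash
python3 go.py -26.5 -123.4 50
```

```text
t 1.35 at [ -22.9 -122.9  159.2] force fix [ 0.3 -1.1  0.4] move [-0.0043  0.0002  0.1092] turn 0.002 w 0.09185608045614672
```

Emit:
{"fn": "send_rows", "kwargs": {
  "steps": [
    [-0.003,0,0,0,0.0918],
    [-0.003,0,0.03,0,0.0918],
    [-0.003,0,0.06,0,0.0918],
    [-0.003,0,0.085,0,0.0918],
    [-0.003,0,0.1,0,0.0918],
    [-0.003,0,0.107,0,0.0918],
    [-0.003,0,0.107,0,0.0918]
  ]
}}

```text
time: 2.22
tcp_pos: [0.5095, -0.0726, 0.0509]
eef_rot: [3.135, 0.195, 0.0]
force: [-0.0, 0.1, -0.1]
gripper_width: 0.0921
finger_force: 0.0
```

Run:
```python
from go import *
go(-26.5,-123.4,50)
cv2.imwrite("pics/t1.png",cv2.resize(arm.capture("side")[130:230,220:330,::-1],None,fx=5,fy=5,interpolation=cv2.INTER_CUBIC))
```

```text
t 2.23 at [ -29.5 -124.4   50.9] force fix [-0.   0.1 -0.1] move [ 0.003  -0.001   0.0009] turn -0.0 w 0.09206570524630281
```

View pics/t1.png

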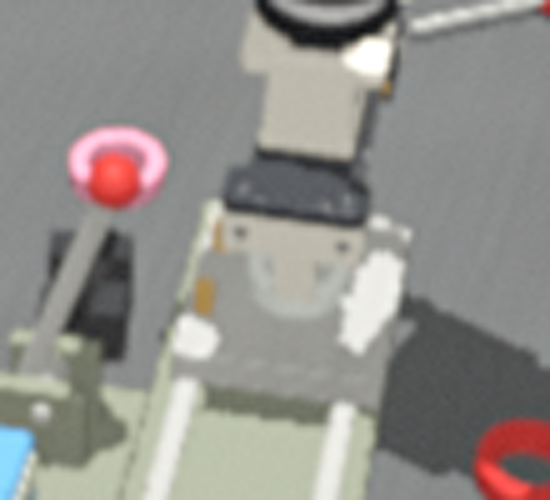

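The picture shows the fingers straddling the ring, with one post visible at crop (205,295) and clear of the gripper. I'll close on the ring.

Emit:
{"fn": "send_rows", "kwargs": {
  "steps": [
    [0.003,0,0,0,0.0918],
    [0.003,0,0,0,0.07],
    [0.003,0,0,0,0.058],
    [0.003,0,0,0,0.056],
    [0.003,0,0,0,0.056],
    [0.003,0,0,0,0.056]
  ]
}}

```text
time: 3.02
tcp_pos: [0.5123, -0.072, 0.0506]
eef_rot: [3.135, 0.196, -0.0]
force: [-0.1, 0.3, -0.1]
gripper_width: 0.056
finger_force: 0.0
```

```bash
python3 go.py 0 -119.1 50
```

```text
t 3.02 at [ -26.6 -124.1   50.6] force fix [-0.1  0.4 -0.1] move [ 0.0266 -0.005   0.0006] turn 0.0 w 0.05601404013591973
```

Emit:
{"fn": "send_rows", "kwargs": {
  "steps": [
    [0,0,0,0,0.05],
    [0,0,0,0,0.045],
    [0,0,0,0,0.045]
  ]
}}

```text
time: 3.4
tcp_pos: [0.5124, -0.072, 0.0506]
eef_rot: [3.135, 0.196, 0.0]
force: [-0.1, -0.1, 0.5]
gripper_width: 0.0452
finger_force: 0.0
```

Run:
```python
from go import *
go(-26.5,-123.4,50)
a=cv2.resize(arm.capture("side")[150:220,235:325,::-1],None,fx=6,fy=6,interpolation=cv2.INTER_CUBIC)
b=cv2.resize(arm.capture("top")[165:235,235:325,::-1],None,fx=4,fy=4,interpolation=cv2.INTER_CUBIC)
b=cv2.copyMakeBorder(b,0,0,0,a.shape[1]-b.shape[1],cv2.BORDER_CONSTANT)
cv2.imwrite("pics/t2.png",cv2.resize(np.vstack([a,b]),None,fx=.85,fy=.85))
```

```text
t 3.4 at [ -26.6 -124.1   50.6] force fix [-0.1 -0.1  0.5] move [ 0.0001 -0.0007  0.0006] turn 0.0 w 0.0452360492939627
```

View pics/t2.png

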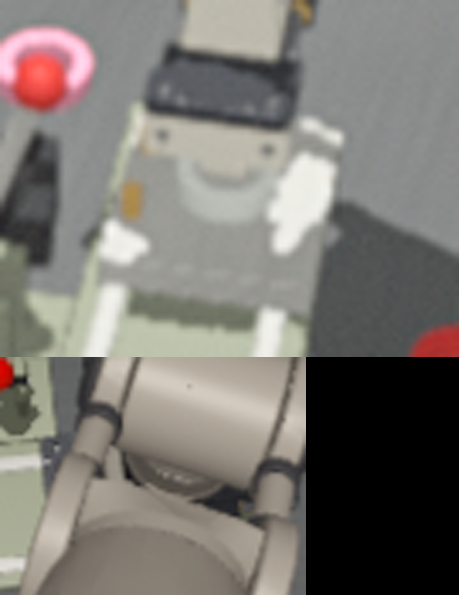

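Run:
```python
from go import *
for l in [(-26.6,-124,50.6),(-26.6,-124+22,50.6),(-26.6,-124+41,50.6),(-26.6,-124-22,50.6),(-26.6,-124+46,50.6),(-26.6,-124+30,63),(-26.6,-124,63),(-26.6,-124,116)]:
    u=proj("side",W(p,l)); print(l,u.round(1),"crop",((u-[235,150])*6*.85).round(0))
```

```text
(-26.6, -124, 50.6) [279.1 185.7] crop [225. 182.]
(-26.6, -102, 50.6) [277.9 190.9] crop [219. 209.]
(-26.6, -83, 50.6) [276.9 195.5] crop [214. 232.]
(-26.6, -146, 50.6) [280.2 180.7] crop [231. 157.]
(-26.6, -78, 50.6) [276.6 196.7] crop [212. 238.]
(-26.6, -94, 63) [277.7 189.7] crop [218. 203.]
(-26.6, -124, 63) [279.3 182.6] crop [226. 166.]
(-26.6, -124, 116) [280.3 168.9] crop [231.  96.]
```

```bash
python3 -c "
from h import *
cv2.imwrite('pics/s45.png',arm.capture('side')[:,:,::-1])"
```

Emit:
{"fn": "send_rows", "kwargs": {
  "steps": [
    [0,0,0,0,0.0918],
    [0,0,0,0,0.0918],
    [0,0,0,0,0.0918],
    [0,0,0,0,0.0918]
  ]
}}

```text
time: 4.05
tcp_pos: [0.5124, -0.0719, 0.0506]
eef_rot: [3.135, 0.196, 0.0]
force: [-0.8, 0.3, 0.3]
gripper_width: 0.0802
finger_force: 0.0
```

Run:
```python
from go import *
go(-26.5,-123.4,50)
b=arm.capture("side")[:,:,::-1].copy(); cv2.imwrite("pics/s92.png",b); a=cv2.imread("pics/s45.png")
d=cv2.absdiff(a,b).max(2); ys,xs=np.where(d>25); print(len(xs),xs.min(),xs.max(),ys.min(),ys.max())
f=lambda i:cv2.resize(i[125:215,245:310],None,fx=6,fy=6,interpolation=cv2.INTER_CUBIC)
g=lambda i:(255*(f(i)/255.)**.6).astype('uint8')
cv2.imwrite("pics/t3.png",np.hstack([g(a),g(b)]))
```

```text
t 4.05 at [ -26.6 -124.1   50.6] force fix [-0.8  0.4  0.3] move [ 0.0001 -0.0007  0.0006] turn 0.0 w 0.08015033428537906
102 262 502 140 199
```

View pics/t3.png

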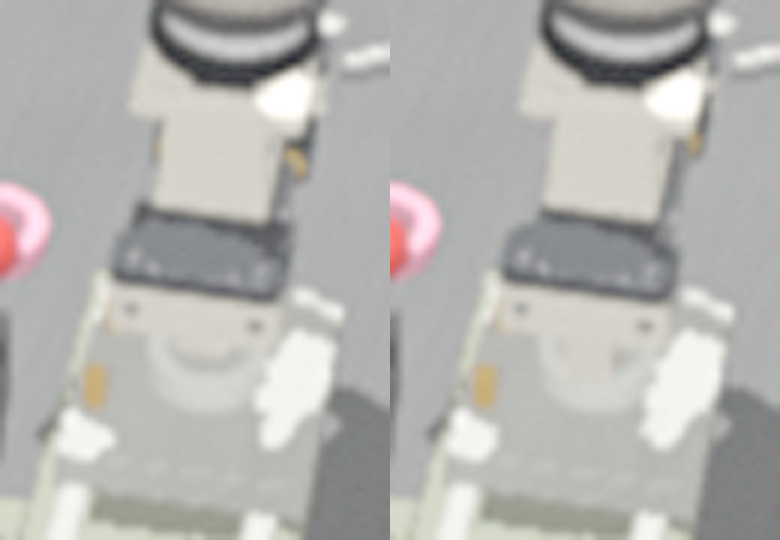

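The picture shows the finger behind or above the ring's front, around t3 (595,355). I expected it in front, so the tool sits about 40 mm too high or too far back along the view ray. I'll go down gently in small steps to tell which.

Emit:
{"fn": "send_rows", "kwargs": {
  "steps": [
    [0,0,0.002,0,0.0918],
    [0,0,0.003,0,0.0918],
    [0,0,0.004,0,0.0918]
  ]
}}

```text
time: 4.47
tcp_pos: [0.5123, -0.072, 0.0465]
eef_rot: [3.135, 0.196, -0.0]
force: [0.6, -0.1, 0.2]
gripper_width: 0.0917
finger_force: 0.0
```

Emit:
{"fn": "send_rows", "kwargs": {
  "steps": [
    [0,0,0.001,0,0.0918],
    [0,0,0.002,0,0.0918],
    [0,0,0.003,0,0.0918]
  ]
}}

```text
time: 4.85
tcp_pos: [0.5123, -0.072, 0.0435]
eef_rot: [3.135, 0.196, 0.0]
force: [-0.9, -0.6, -0.1]
gripper_width: 0.0917
finger_force: 0.0
```

Emit:
{"fn": "send_rows", "kwargs": {
  "steps": [
    [0,0,0.001,0,0.0918],
    [0,0,0.002,0,0.0918],
    [0,0,0.003,0,0.0918],
    [0,0,0.004,0,0.0918]
  ]
}}

```text
time: 5.35
tcp_pos: [0.5124, -0.072, 0.0395]
eef_rot: [3.135, 0.196, 0.0]
force: [-0.2, -0.1, 0.5]
gripper_width: 0.092
finger_force: 0.0
```

Run:
```python
from go import *
go(-26.5,-123.4,50)
b=arm.capture("side"); a=cv2.imread("pics/s92.png")[:,:,::-1]; cv2.imwrite("pics/s40.png",b[:,:,::-1])
# vertical profile through finger / body, before and after
for u in (277,279,281): print(u,a[165:205,u].mean(1).astype(int).tolist(),'\n   ',b[165:205,u].mean(1).astype(int).tolist())
```

```text
t 5.35 at [ -26.6 -124.1   39.5] force fix [-0.2 -0.   0.5] move [ 0.0001 -0.0007 -0.0105] turn 0.0 w 0.09195052067229434
277 [97, 95, 95, 93, 95, 94, 84, 64, 83, 143, 175, 183, 183, 183, 182, 182, 181, 180, 179, 180, 179, 180, 181, 182, 186, 184, 184, 181, 167, 153, 150, 152, 149, 151, 151, 149, 148, 151, 159, 157] 
    [53, 83, 94, 94, 94, 94, 95, 95, 98, 99, 78, 68, 121, 168, 183, 184, 182, 181, 182, 181, 179, 179, 181, 179, 181, 180, 179, 176, 163, 153, 151, 151, 153, 152, 151, 149, 151, 152, 158, 158]
279 [93, 96, 96, 96, 95, 98, 99, 78, 69, 119, 169, 182, 184, 182, 182, 182, 181, 180, 179, 180, 180, 181, 179, 179, 184, 187, 185, 183, 168, 156, 150, 150, 151, 148, 149, 149, 148, 150, 157, 154] 
    [58, 74, 90, 94, 97, 95, 94, 94, 95, 101, 82, 59, 105, 163, 184, 183, 183, 182, 183, 182, 180, 179, 180, 180, 181, 180, 181, 178, 169, 155, 149, 148, 150, 151, 149, 150, 151, 151, 156, 153]
281 [92, 93, 96, 94, 94, 96, 100, 82, 60, 101, 163, 184, 183, 182, 182, 181, 182, 178, 173, 170, 174, 175, 180, 185, 186, 186, 184, 181, 170, 156, 151, 154, 154, 153, 151, 150, 150, 149, 152, 152] 
    [59, 56, 80, 93, 96, 95, 95, 94, 96, 97, 86, 59, 90, 156, 181, 183, 182, 183, 182, 181, 174, 170, 171, 174, 175, 172, 172, 172, 164, 155, 151, 154, 152, 153, 152, 151, 151, 149, 150, 153]
```

Emit:
{"fn": "send_rows", "kwargs": {
  "steps": [
    [0,0,0.002,0,0.0918],
    [0,0,0.004,0,0.0918],
    [0,0,0.006,0,0.0918],
    [0,0,0.008,0,0.0918],
    [0,0,0.008,0,0.0918]
  ]
}}

```text
time: 6.02
tcp_pos: [0.5122, -0.072, 0.0314]
eef_rot: [-3.135, -0.196, 0.001]
force: [0.4, -0.7, 0.8]
gripper_width: 0.0919
finger_force: 0.0
```

Run:
```python
from go import *
go(-26.5,-123.4,50)
b=arm.capture("side")[:,:,::-1].copy(); t=arm.capture("top")[:,:,::-1].copy(); cv2.imwrite("pics/s31.png",b); cv2.imwrite("pics/t31.png",t)
f=lambda i,x,y:cv2.resize(i[y:y+90,x:x+65],None,fx=6,fy=6,interpolation=cv2.INTER_CUBIC)
g=lambda i:(255*(i/255.)**.6).astype('uint8')
cv2.imwrite("pics/t4.png",np.hstack([g(f(b,245,125)),g(f(t,245,155))]))
```

```text
t 6.03 at [ -26.7 -124.1   31.4] force fix [ 0.3 -0.7  0.8] move [ 0.0002 -0.0007 -0.0186] turn 0.0 w 0.0918630531739441
```

View pics/t4.png

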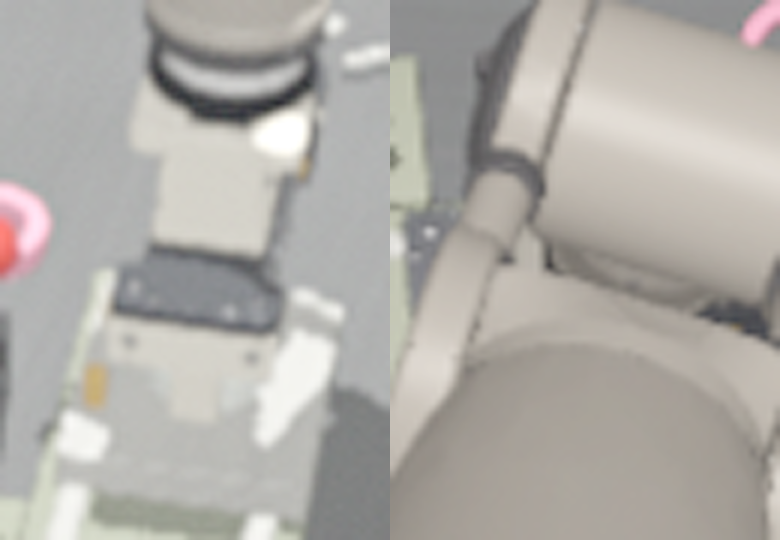

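The left half shows the front finger now in front of the ring with its tip at (277,195), still about 20 mm above the plate. The reported height is therefore biased low by roughly 35 mm. I'll keep going down until the plate is felt.

Emit:
{"fn": "send_rows", "kwargs": {
  "steps": [
    [0,0,0.002,0,0.0918],
    [0,0,0.004,0,0.0918],
    [0,0,0.006,0,0.0918],
    [0,0,0.008,0,0.0918]
  ]
}}

```text
time: 6.62
tcp_pos: [0.5123, -0.072, 0.0234]
eef_rot: [3.135, 0.196, -0.0]
force: [0.4, -0.1, 0.5]
gripper_width: 0.0917
finger_force: 0.0
```

Emit:
{"fn": "send_rows", "kwargs": {
  "steps": [
    [0,0,0.001,0,0.0918],
    [0,0,0.002,0,0.0918],
    [0,0,0.003,0,0.0918],
    [0,0,0.004,0,0.0918],
    [0,0,0.004,0,0.0918]
  ]
}}

```text
time: 7.25
tcp_pos: [0.5123, -0.072, 0.0195]
eef_rot: [3.135, 0.196, -0.0]
force: [-0.2, -0.2, -0.3]
gripper_width: 0.0918
finger_force: 0.0
```

Run:
```python
from go import *
go(-26.5,-123.4,50)
b=arm.capture("side"); cv2.imwrite("pics/sd.png",b[:,:,::-1])
for u in (276,277,278): print(u,b[185:207,u].astype(int).tolist())
```

```text
t 7.25 at [ -26.6 -124.1   19.5] force fix [-0.2 -0.2 -0.3] move [ 0.0001 -0.0007 -0.0305] turn 0.0 w 0.09181269290640938
276 [[191, 187, 174], [190, 186, 174], [190, 186, 174], [189, 186, 174], [189, 185, 173], [189, 185, 173], [186, 183, 170], [187, 183, 171], [185, 182, 170], [186, 182, 169], [187, 183, 171], [186, 183, 170], [178, 176, 165], [162, 162, 154], [154, 154, 147], [155, 154, 149], [152, 152, 148], [155, 154, 149], [161, 162, 157], [158, 158, 152], [155, 154, 148], [153, 152, 147]]
277 [[190, 187, 174], [189, 186, 173], [189, 185, 173], [188, 185, 173], [189, 185, 172], [187, 183, 171], [187, 184, 171], [188, 184, 172], [187, 184, 171], [186, 182, 171], [188, 185, 172], [187, 183, 171], [181, 178, 166], [165, 164, 156], [153, 152, 146], [154, 154, 148], [153, 152, 147], [154, 153, 148], [160, 160, 156], [159, 158, 153], [153, 153, 148], [152, 151, 146]]
278 [[190, 186, 174], [189, 185, 173], [190, 186, 173], [190, 186, 173], [188, 185, 172], [188, 185, 173], [187, 184, 171], [186, 183, 170], [188, 185, 172], [187, 182, 170], [188, 184, 172], [187, 184, 170], [183, 181, 169], [167, 165, 157], [151, 150, 146], [151, 152, 147], [151, 150, 145], [154, 154, 148], [161, 161, 156], [158, 156, 152], [151, 152, 148], [153, 153, 148]]
```

Emit:
{"fn": "send_rows", "kwargs": {
  "steps": [
    [0,0,0.001,0,0.0918],
    [0,0,0.002,0,0.0918],
    [0,0,0.003,0,0.0918],
    [0,0,0.004,0,0.0918],
    [0,0,0.005,0,0.0918],
    [0,0,0.005,0,0.075],
    [0,0,0.005,0,0.064],
    [0,0,0.005,0,0.056],
    [0,0,0.005,0,0.056],
    [0,0,0.005,0,0.056]
  ]
}}

```text
time: 8.55
tcp_pos: [0.5138, -0.0719, 0.0161]
eef_rot: [3.135, 0.196, 0.005]
force: [0.8, 2.2, 11.4]
gripper_width: 0.0599
finger_force: 31.4
```

Gripped at 59.9 mm, so it is the right ring. The tips touch the plate at a reported z of about 16 mm, where the plate top is 45 mm, so the reading is about 29 mm low. I'll lift slightly and slide the ring towards the posts.

Emit:
{"fn": "send_rows", "kwargs": {
  "steps": [
    [0,0,-0.003,0,0.056],
    [0.004,-0.001,-0.003,0,0.056],
    [0.008,-0.002,-0.003,0,0.056],
    [0.012,-0.003,-0.003,0,0.056],
    [0.016,-0.004,-0.003,0,0.056],
    [0.02,-0.005,-0.003,0,0.056],
    [0.022,-0.005,-0.003,0,0.056],
    [0.022,-0.005,-0.003,0,0.056]
  ]
}}

```text
time: 9.55
tcp_pos: [0.5336, -0.0642, 0.0176]
eef_rot: [3.135, 0.196, -0.0]
force: [-0.7, -0.9, -2.0]
gripper_width: 0.0597
finger_force: 30.0
```

```bash
python3 go.py 0 -119.1 18
```

```text
t 9.55 at [  -4.5 -119.    17.6] force fix [-0.8 -0.8 -2. ] move [ 0.0045  0.0001 -0.0004] turn 0.0 w 0.05966833404187725
```

Emit:
{"fn": "send_rows", "kwargs": {
  "steps": [
    [0,0,0.002,0,0.056],
    [0.001,0,0.002,0,0.056],
    [0.002,0,0.002,0,0.056],
    [0.003,0,0.002,0,0.056],
    [0.003,0,0.002,0,0.056]
  ]
}}

```text
time: 10.18
tcp_pos: [0.5345, -0.0641, 0.0161]
eef_rot: [3.135, 0.196, -0.006]
force: [-8.7, -2.0, 8.5]
gripper_width: 0.0599
finger_force: 34.6
```

Emit:
{"fn": "send_rows", "kwargs": {
  "steps": [
    [0.001,0,0,0,0.056],
    [0.002,0,0,0,0.056],
    [0.002,0,0,0,0.056]
  ]
}}

```text
time: 10.55
tcp_pos: [0.5365, -0.0639, 0.0161]
eef_rot: [-3.135, -0.196, 0.006]
force: [-8.2, -0.9, 7.7]
gripper_width: 0.0597
finger_force: 34.6
```

```bash
python3 go.py 0 -119.1 18
```

```text
t 10.55 at [  -1.6 -119.    16.1] force fix [-8.2  0.1  7.7] move [ 0.0016  0.0001 -0.0019] turn 0.0 w 0.05966213879184832
```

Emit:
{"fn": "send_rows", "kwargs": {
  "steps": [
    [0,0,-0.0015,0,0.056],
    [0.001,0,-0.0015,0,0.056],
    [0.002,0,-0.0015,0,0.056],
    [0.002,0,-0.0015,0,0.056]
  ]
}}

```text
time: 11.05
tcp_pos: [0.5372, -0.0636, 0.0163]
eef_rot: [-3.135, -0.197, 0.011]
force: [-9.9, -3.0, 1.4]
gripper_width: 0.0599
finger_force: 30.1
```

Run:
```python
from go import *
go(0,-119.1,16)
b=arm.capture("side"); cv2.imwrite("pics/se.png",b[:,:,::-1])
h=cv2.cvtColor(b,cv2.COLOR_RGB2HSV)
print(blobs(b,(10,110,60),(28,255,255),(240,160,310,210),2))
```

```text
t 11.05 at [  -0.9 -118.8   16.3] force fix [-10.2  -1.8   1.4] move [0.0009 0.0003 0.0003] turn 0.001 w 0.059885526890161855
[(2, [260.5, 191.0])]
```

Emit:
{"fn": "send_rows", "kwargs": {
  "steps": [
    [0,0,0,0,0.07],
    [0,0,0,0,0.0918],
    [0,0,-0.01,0,0.0918],
    [0,0,-0.03,0,0.0918],
    [-0.02,0,-0.05,0,0.06],
    [-0.045,0,-0.05,0,0.03],
    [-0.062,0,-0.05,0,0.0],
    [-0.062,0,-0.035,0,0.0],
    [-0.062,0,-0.015,0,0.0],
    [-0.062,0,-0.006,0,0.0]
  ]
}}

```text
time: 12.35
tcp_pos: [0.4791, -0.071, 0.023]
eef_rot: [3.135, 0.196, 0.0]
force: [-0.1, -0.1, 0.6]
gripper_width: 0.0363
finger_force: 0.0
```

```bash
python3 go.py -41 -119.1 21
```

```text
t 12.35 at [ -59.4 -119.    23. ] force fix [-0.1 -0.1  0.6] move [0.0184 0.0001 0.002 ] turn 0.0 w 0.03627010911784789
```

Finger height may depend on the opening, since this could be a linkage gripper. I'll rise before closing further and then probe.

Emit:
{"fn": "send_rows", "kwargs": {
  "steps": [
    [0,0,-0.04,0,0.04],
    [0,0,-0.04,0,0.0],
    [0,0,-0.04,0,0.0],
    [0,0,-0.04,0,0.0],
    [0,0,-0.04,0,0.0]
  ]
}}

```text
time: 12.98
tcp_pos: [0.4786, -0.071, 0.0626]
eef_rot: [-3.135, -0.196, 0.002]
force: [0.5, 0.7, -0.2]
gripper_width: 0.0047
finger_force: 0.0
```

Emit:
{"fn": "send_rows", "kwargs": {
  "steps": [
    [0,0,0.003,0,0.0],
    [0,0,0.006,0,0.0],
    [0,0,0.009,0,0.0],
    [0,0,0.012,0,0.0],
    [0,0,0.012,0,0.0]
  ]
}}

```text
time: 13.6
tcp_pos: [0.4788, -0.0711, 0.0508]
eef_rot: [-3.135, -0.196, 0.001]
force: [-0.2, 0.5, 1.3]
gripper_width: 0.0003
finger_force: 0.0
```

Run:
```python
from go import *
go(-41,-119.1,50)
b=arm.capture("side"); cv2.imwrite("pics/sf.png",b[:,:,::-1])
for z in (50,60,70,80): print(z,[proj("side",W(p,(-59.4,-119+dy,z))).round(1).tolist() for dy in (0,19)])
t=arm.capture("top"); cv2.imwrite("pics/tf.png",t[:,:,::-1])
f=lambda i,x,y:cv2.resize(i[y:y+85,x:x+65],None,fx=6,fy=6,interpolation=cv2.INTER_CUBIC)
g=lambda i:(255*(i/255.)**.6).astype('uint8')
cv2.imwrite("pics/t5.png",np.hstack([g(f(b,250,140)),g(f(t,255,165))])[:,:,::-1])
```

```text
t 13.6 at [ -59.8 -119.    50.8] force fix [-0.2  0.6  1.3] move [0.0188 0.0001 0.0008] turn 0.0 w 0.0002859315141579834
50 [[290.0, 188.7], [289.1, 193.2]]
60 [[290.3, 186.2], [289.4, 190.7]]
70 [[290.5, 183.7], [289.6, 188.2]]
80 [[290.8, 181.1], [289.9, 185.6]]
```

View pics/t5.png

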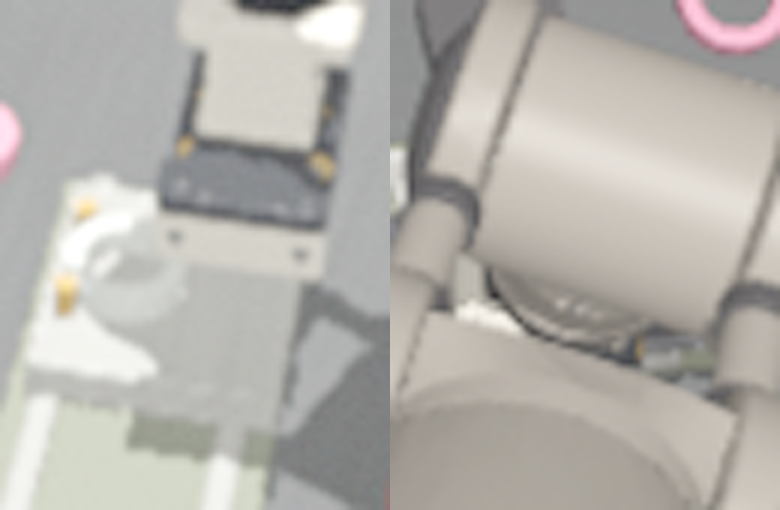

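The ring now sits at the posts, at t5 (65,290) and (85,210). The closed fingers stay hidden behind the gripper body, so the height offset of about 29 mm is constant. I'll nudge the ring from behind to seat it on both posts.

Emit:
{"fn": "send_rows", "kwargs": {
  "steps": [
    [0,0,0.01,0,0],
    [0,0,0.02,0,0],
    [0,0,0.026,0,0],
    [0,0,0.028,0,0],
    [0.008,0,0.028,0,0],
    [0.014,0,0.028,0,0],
    [0.016,0,0.028,0,0],
    [0.018,0,0.028,0,0],
    [0.018,0,0.028,0,0]
  ]
}}

```text
time: 14.82
tcp_pos: [0.4968, -0.0688, 0.0231]
eef_rot: [3.135, 0.196, -0.0]
force: [-0.1, -0.4, -0.0]
gripper_width: 0.0004
finger_force: 0.0
```

Emit:
{"fn": "send_rows", "kwargs": {
  "steps": [
    [0.001,0,0,0,0],
    [0.002,0,0,0,0],
    [0.003,0,0,0,0],
    [0.003,0,0,0,0]
  ]
}}

```text
time: 15.32
tcp_pos: [0.4974, -0.0687, 0.023]
eef_rot: [-3.135, -0.196, 0.008]
force: [-9.0, -3.7, 6.2]
gripper_width: 0.0004
finger_force: 4.6
```

```bash
python3 go.py -41 -119.1 21
```

```text
t 15.32 at [ -41. -119.   23.] force fix [-9.4 -2.6  6.2] move [0.     0.0001 0.002 ] turn 0.0 w 0.0004050948111515677
```

Emit:
{"fn": "send_rows", "kwargs": {
  "steps": [
    [-0.012,0,0,0,0],
    [-0.012,0,-0.03,0,0],
    [-0.012,0,-0.06,0,0],
    [-0.002,0.05,-0.06,0,0],
    [0.008,0.1,-0.06,0,0],
    [0.011,0.15,-0.06,0,0],
    [0.011,0.156,-0.06,0,0],
    [0.011,0.156,-0.06,0,0]
  ]
}}

```text
time: 16.32
tcp_pos: [0.5296, -0.2217, 0.0828]
eef_rot: [-3.135, -0.194, 0.001]
force: [-0.8, 0.4, -0.0]
gripper_width: 0.0005
finger_force: 0.0
```

Run:
```python
from go import *
go(-30,-275,-2)
t=arm.capture("top");s=arm.capture("side"); cv2.imwrite("pics/tg.png",t[:,:,::-1])
f=lambda i,x,y,w:cv2.resize(i[y:y+85,x:x+w],None,fx=6,fy=6,interpolation=cv2.INTER_CUBIC)
cv2.imwrite("pics/t6.png",np.hstack([f(s,250,130,65),f(t,255,165,68)])[:,:,::-1])
print("brass",blobs(t,(10,120,80),(28,255,255),(250,180,300,200)))
for z in(61,): print("pred ring centre top",proj("top",W(p,(0,0,z),1)).round(1),"side",proj("side",W(p,(0,0,z),1)).round(1))
```

```text
t 16.32 at [ -28.1 -274.7   82.8] force fix [-0.7  0.5 -0. ] move [-0.0019  0.0003  0.0848] turn -0.001 w 0.0004985563676907113
brass [(13, [286.4, 189.6]), (11, [267.9, 191.4])]
pred ring centre top [278.3 198. ] side [269.9 183. ]
```

View pics/t6.png

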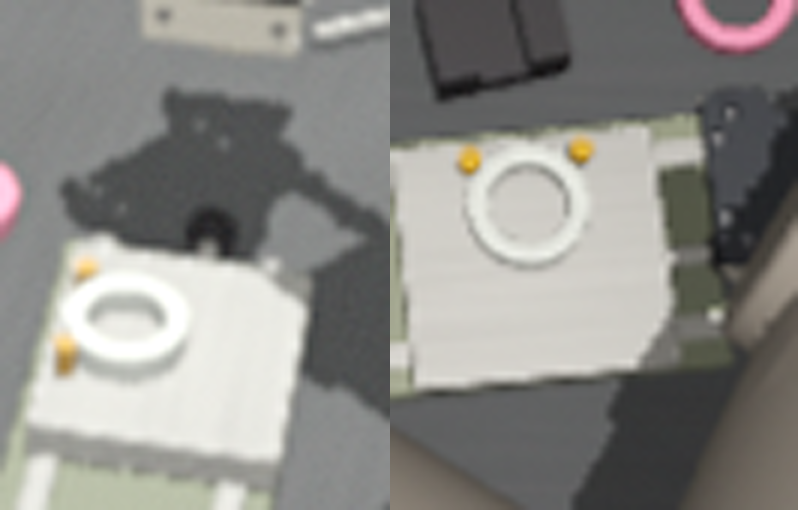

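Ring centred at top pixel (278,199), touching both posts at (268,191) and (286,190). The shuttle has not moved. Next is the knob push.

Emit:
{"fn": "send_rows", "kwargs": {
  "steps": [
    [-0.002,0,0.03,0,0],
    [-0.002,0,0.055,0,0],
    [-0.002,0,0.07,0,0],
    [-0.002,0,0.077,0,0],
    [-0.002,0,0.08,0,0],
    [-0.002,0,0.082,0,0],
    [-0.002,0,0.084,0,0],
    [-0.002,0,0.084,0,0]
  ]
}}

```text
time: 17.42
tcp_pos: [0.5282, -0.2223, -0.0007]
eef_rot: [3.135, 0.196, 0.0]
force: [0.4, 0.3, -0.0]
gripper_width: 0.0004
finger_force: 0.0
```

Emit:
{"fn": "send_rows", "kwargs": {
  "steps": [
    [0,-0.008,0,0,0],
    [0,-0.014,0,0,0],
    [0,-0.018,0,0,0],
    [0,-0.022,0,0,0],
    [0,-0.026,0,0,0],
    [0,-0.03,0,0,0]
  ]
}}

```text
time: 18.18
tcp_pos: [0.5246, -0.1927, -0.0008]
eef_rot: [3.134, 0.196, 0.001]
force: [0.0, -2.9, -0.9]
gripper_width: 0.0005
finger_force: 1.0
```

Run:
```python
from go import *
go(-30,-133,-2)
t=arm.capture("top");print("brass",blobs(t,(10,120,80),(28,255,255),(225,180,300,200)))
```

```text
t 18.18 at [ -29.5 -245.4   -0.8] force fix [-0.3 -2.8 -0.9] move [-0.0005 -0.1124  0.0011] turn 0.0 w 0.000506606908211102
brass [(10, [285.7, 189.7]), (10, [267.0, 191.5])]
```

Emit:
{"fn": "send_rows", "kwargs": {
  "steps": [
    [0,-0.003,0,0,0],
    [0,-0.008,0,0,0],
    [0,-0.014,0,0,0],
    [0,-0.02,0,0,0],
    [0,-0.026,0,0,0],
    [0,-0.032,0,0,0],
    [0,-0.038,0,0,0],
    [0,-0.044,0,0,0],
    [0,-0.05,0,0,0],
    [0,-0.056,0,0,0]
  ]
}}

```text
time: 19.48
tcp_pos: [0.5175, -0.1365, -0.0009]
eef_rot: [3.135, 0.196, 0.0]
force: [0.5, -2.1, 1.3]
gripper_width: 0.0001
finger_force: 1.3
```

Emit:
{"fn": "send_rows", "kwargs": {
  "steps": [
    [0,-0.006,0,0,0],
    [0,-0.012,0,0,0],
    [0,-0.018,0,0,0],
    [0,-0.024,0,0,0],
    [0,-0.03,0,0,0],
    [0,-0.036,0,0,0],
    [0,-0.042,0,0,0],
    [0,-0.046,0,0,0],
    [0,-0.049,0,0,0],
    [0,-0.051,0,0,0]
  ]
}}

```text
time: 20.72
tcp_pos: [0.5112, -0.0861, -0.0009]
eef_rot: [3.135, 0.196, 0.0]
force: [1.8, -2.1, 1.1]
gripper_width: 0.0005
finger_force: 1.4
```

Run:
```python
from go import *
go(-30,-128,-2)
t=arm.capture("top");s=arm.capture("side")
print("top brass",blobs(t,(10,120,80),(28,255,255),(225,180,300,200)),"side",blobs(s,(10,120,80),(28,255,255),(195,180,275,240),2))
for sl in(0,1):
  q=p.copy(); q[3]=.01*sl
  print([proj(n,W(q,(23,y,z),1)).round(1).tolist() for n,z in(("top",62),("side",57)) for y in(-28,28)])
```

```text
t 20.73 at [ -29.6 -137.9   -0.9] force fix [ 1.5 -2.3  1.1] move [-0.0004 -0.0099  0.0011] turn 0.0 w 0.0004674710532426004
top brass [(14, [249.4, 193.2]), (10, [230.8, 194.5])] side [(3, [256.3, 201.3]), (10, [252.5, 217.0])]
[[246.6, 193.4], [227.6, 195.2], [256.0, 205.1], [251.9, 220.0]]
[[250.0, 193.0], [231.0, 194.9], [256.7, 202.5], [252.7, 217.3]]
```

Emit:
{"fn": "send_rows", "kwargs": {
  "steps": [
    [0,-0.002,0,0,0],
    [0,-0.004,0,0,0],
    [0,-0.006,0,0,0],
    [0,-0.007,0,0,0],
    [0,-0.008,0,0,0],
    [0,-0.009,0,0,0],
    [0,-0.009,0,0,0]
  ]
}}

```text
time: 21.7
tcp_pos: [0.5099, -0.0771, -0.0009]
eef_rot: [-3.135, -0.196, 0.0]
force: [1.4, -2.1, 0.9]
gripper_width: 0.0002
finger_force: 1.1
```

Emit:
{"fn": "send_rows", "kwargs": {
  "steps": [
    [0,-0.001,0,0,0],
    [0,-0.002,0,0,0],
    [0,-0.002,0,0,0]
  ]
}}

```text
time: 22.08
tcp_pos: [0.51, -0.0766, -0.0008]
eef_rot: [3.133, 0.196, 0.001]
force: [0.7, -8.0, 0.5]
gripper_width: 0.0005
finger_force: 3.5
```

Force is rising at the stop. One more millimetre will confirm it.

Emit:
{"fn": "send_rows", "kwargs": {
  "steps": [
    [0,-0.001,0,0,0],
    [0,-0.001,0,0,0]
  ]
}}

```text
time: 22.32
tcp_pos: [0.51, -0.0765, -0.0008]
eef_rot: [3.132, 0.197, 0.001]
force: [-0.1, -12.3, -0.8]
gripper_width: 0.0003
finger_force: 4.8
```

Run:
```python
from go import *
go(30,-200,90)
t=arm.capture("top");s=arm.capture("side"); cv2.imwrite("pics/th.png",t[:,:,::-1]); cv2.imwrite("pics/sh.png",s[:,:,::-1])
print("top brass",blobs(t,(10,120,80),(28,255,255),(220,180,300,200)),"side",blobs(s,(10,120,80),(28,255,255),(195,180,275,240),2))
```

```text
t 22.32 at [ -29.5 -128.3   -0.8] force fix [ -1.7 -12.2  -0.8] move [ 0.0595  0.072  -0.0905] turn 0.001 w 0.0003188473962642465
top brass [(11, [227.5, 195.2]), (10, [246.2, 193.5])] side [(3, [255.7, 203.7]), (9, [252.0, 219.4])]
```

The shuttle is home: 12 N at the stop, and the posts are at (227.5,195.2) and (246.2,193.5), as predicted for slide 0. I'll retreat, check the ring and go behind the clamp arm.

Emit:
{"fn": "send_rows", "kwargs": {
  "steps": [
    [0,0.015,0,0,0],
    [0,0.03,-0.01,0,0],
    [0,0.03,-0.06,0,0],
    [0,0.03,-0.11,0,0],
    [0,0.03,-0.16,0,0],
    [0,0.03,-0.21,0,0],
    [0,0.03,-0.26,0,0],
    [0,0.03,-0.26,0,0]
  ]
}}

```text
time: 23.42
tcp_pos: [0.515, -0.105, 0.2639]
eef_rot: [3.132, 0.196, 0.013]
force: [0.6, 0.1, -0.6]
gripper_width: 0.0006
finger_force: 0.0
```

```bash
cat > ringchk.py <<'E'
from go import *
def ring(n,box):
    im=arm.capture(n); h=cv2.cvtColor(im,cv2.COLOR_RGB2HSV)
    k=cv2.inRange(h,np.array((0,0,222)),np.array((180,25,255)))
    x0,y0,x1,y1=box; nn,l,st,c=cv2.connectedComponentsWithStats(k[y0:y1,x0:x1])
    return [(int(st[i,4]),(st[i,:2]+st[i,2:4]/2-.5+[x0,y0]).tolist(),st[i,2:4].tolist()) for i in range(1,nn) if st[i,4]>25]
if __name__=="__main__":
    go(96,0,261)
    b=(215,185,270,240); print("top",ring("top",b),proj("top",W(p,(0,0,61))).round(1)); print("side",ring("side",(225,185,300,245)),proj("side",W(p,(0,0,61))).round(1))
E
python3 ringchk.py
```

```text
t 23.43 at [ -28.1 -157.1  263.9] force fix [ 0.6  0.  -0.6] move [ 0.1241 -0.1571  0.0033] turn -0.0 w 0.0006154895797019283
top [(136, [236.5, 202.0], [20, 19])] [237.8 202. ]
side [(43, [292.0, 191.0], [5, 13]), (1349, [270.5, 214.0], [50, 49])] [262.4 212.7]
```

Run:
```python
from go import *
now=arm.capture("top"); cv2.imwrite("pics/ti.png",now[:,:,::-1])
for nm,cx,cy in(("tg",278,199),("ti",237,202)):
    im=cv2.imread(f"pics/{nm}.png"); g=cv2.cvtColor(im,cv2.COLOR_BGR2GRAY)
    x0,y0=cx-16,cy-16; c=cv2.resize(g[y0:y0+32,x0:x0+32],None,fx=8,fy=8,interpolation=cv2.INTER_CUBIC)
    for th in(228,236,242):
        cs,hi=cv2.findContours((c>th).astype('uint8'),cv2.RETR_CCOMP,cv2.CHAIN_APPROX_NONE)
        out=[]
        for k,h in zip(cs,hi[0]):
            if len(k)>150:
                e=cv2.fitEllipse(k); out.append(((np.array(e[0])/8+[x0-.44,y0-.44]).round(2).tolist(),(np.array(e[1])/8).round(1).tolist(),'hole' if h[3]>=0 else 'out'))
        print(nm,th,out)
    b=blobs(im[:,:,::-1].copy(),(10,90,80),(28,255,255),(cx-15,cy-16,cx+15,cy-2)); print(b)
```

```text
tg 228 [([277.59, 198.78], [16.4, 17.1], 'out'), ([279.32, 196.91], [12.1, 15.5], 'out')]
tg 236 []Traceback (most recent call last):
  File "<stdin>", line 9, in <module>
TypeError: 'NoneType' object is not subscriptable
```

Run:
```python
import cv2,numpy as np
for nm,cx,cy in(("tg",278,199),("ti",237,202)):
    g=cv2.cvtColor(cv2.imread(f"pics/{nm}.png"),cv2.COLOR_BGR2GRAY)
    for v in(cy-1,cy,cy+1): print(nm,v,cx-14,g[v,cx-14:cx+15].tolist())
    print("col",g[cy-14:cy+15,cx].tolist())
```

```text
tg 198 264 [205, 204, 204, 201, 223, 230, 227, 209, 203, 205, 205, 205, 205, 205, 205, 204, 204, 204, 204, 203, 159, 213, 230, 228, 212, 202, 201, 200, 199]
tg 199 264 [206, 206, 206, 188, 220, 230, 228, 214, 206, 206, 206, 206, 205, 205, 205, 205, 204, 204, 203, 203, 163, 212, 228, 227, 210, 199, 199, 198, 198]
tg 200 264 [206, 207, 207, 180, 218, 231, 229, 206, 202, 206, 205, 204, 204, 204, 203, 203, 203, 202, 202, 202, 166, 213, 228, 222, 208, 200, 201, 200, 200]
col [97, 101, 121, 166, 215, 230, 228, 173, 173, 196, 201, 203, 203, 205, 205, 203, 204, 206, 206, 206, 209, 223, 232, 205, 171, 196, 209, 209, 209]
ti 201 223 [211, 212, 212, 211, 218, 229, 236, 200, 139, 193, 210, 210, 210, 210, 210, 210, 211, 210, 211, 211, 200, 226, 238, 238, 208, 203, 209, 209, 209]
ti 202 223 [211, 211, 211, 211, 225, 233, 236, 191, 184, 208, 212, 212, 212, 212, 212, 212, 212, 212, 212, 212, 212, 218, 231, 237, 198, 198, 210, 209, 209]
ti 203 223 [211, 212, 212, 213, 223, 232, 235, 197, 201, 213, 213, 213, 213, 213, 213, 212, 212, 212, 211, 211, 211, 222, 232, 235, 190, 194, 208, 208, 207]
col [158, 155, 127, 142, 194, 226, 238, 231, 173, 191, 208, 209, 210, 210, 212, 213, 211, 212, 213, 213, 213, 218, 231, 240, 206, 178, 205, 216, 217]
```

The ring's image offset to the posts looks about 1 px different from before, which is within noise. I'll repeat the gentle nudge here to be sure it is seated before clamping.

Emit:
{"fn": "send_rows", "kwargs": {
  "steps": [
    [-0.016,-0.05,0.04,0,0],
    [-0.032,-0.1,0.08,0,0],
    [-0.032,-0.15,0.12,0,0],
    [-0.032,-0.157,0.17,0,0],
    [-0.032,-0.157,0.21,0,0],
    [-0.032,-0.157,0.23,0,0],
    [-0.032,-0.157,0.239,0,0],
    [-0.032,-0.157,0.239,0,0]
  ]
}}

```text
time: 24.58
tcp_pos: [0.4614, 0.0476, 0.0195]
eef_rot: [-3.135, -0.196, 0.003]
force: [0.7, 0.8, 0.2]
gripper_width: 0.0002
finger_force: 0.0
```

```bash
python3 go.py -42 0 23
```

```text
t 24.57 at [-62.3   0.9  19.5] force fix [0.8 0.7 0.2] move [ 0.0203  0.0009 -0.0036] turn -0.0 w 0.0001642132673529782
```

Emit:
{"fn": "send_rows", "kwargs": {
  "steps": [
    [0,0,-0.003,0,0],
    [0.006,0,-0.003,0,0],
    [0.012,0,-0.003,0,0],
    [0.016,0,-0.003,0,0],
    [0.018,0,-0.003,0,0],
    [0.02,0,-0.003,0,0],
    [0.022,0,-0.003,0,0],
    [0.024,0,-0.003,0,0],
    [0.024,0,-0.003,0,0]
  ]
}}

```text
time: 25.7
tcp_pos: [0.4828, 0.0504, 0.0227]
eef_rot: [3.135, 0.196, -0.01]
force: [-8.6, -3.0, 7.6]
gripper_width: 0.0002
finger_force: 4.6
```

```bash
python3 go.py 96 0 261
```

```text
t 25.7 at [-40.7   1.   22.7] force fix [-8.9 -1.9  7.6] move [ 0.1352  0.001  -0.2391] turn 0.0 w 0.0002340170169758928
```

It stops at the same place, x = -41, so the ring is seated. Next I go up, over and behind the clamp arm.

Emit:
{"fn": "send_rows", "kwargs": {
  "steps": [
    [-0.014,0,0,0,0],
    [-0.014,0,-0.05,0,0],
    [-0.014,0,-0.1,0,0],
    [-0.014,0,-0.15,0,0],
    [-0.014,0,-0.2,0,0],
    [-0.014,0,-0.24,0,0],
    [0.03,0,-0.24,0,0],
    [0.08,0,-0.24,0,0],
    [0.13,0.001,-0.24,0,0],
    [0.135,0.001,-0.24,0,0]
  ]
}}

```text
time: 26.95
tcp_pos: [0.6217, 0.0666, 0.2608]
eef_rot: [-3.135, -0.196, 0.003]
force: [-0.2, 0.5, 0.1]
gripper_width: 0.0006
finger_force: 0.0
```

Run:
```python
from go import *
go(98,0,160)
t=arm.capture("top"); s=arm.capture("side"); print(blobs(s,(0,180,80),(6,255,255),(195,145,300,240)))
```

```text
t 26.95 at [ 9.920e+01 -1.000e-01  2.608e+02] force fix [-0.1  0.5  0.1] move [-1.000e-03 -1.000e-04  1.008e-01] turn 0.0 w 0.0005547579318817472
[(31, [242.5, 167.2])]
```

Emit:
{"fn": "send_rows", "kwargs": {
  "steps": [
    [0,0,0.05,0,0],
    [0,0,0.09,0,0],
    [0,0,0.1,0,0],
    [0,0,0.1,0,0],
    [-0.01,0,0.1,0,0],
    [-0.018,0,0.102,0,0],
    [-0.027,0,0.106,0,0],
    [-0.036,0,0.11,0,0],
    [-0.036,0,0.11,0,0]
  ]
}}

```text
time: 28.18
tcp_pos: [0.5832, 0.062, 0.1528]
eef_rot: [3.135, 0.196, -0.002]
force: [-0.7, -0.7, -0.3]
gripper_width: 0.0005
finger_force: 0.1
```

```bash
cat > ck.py <<'E'
from go import *
import sys
go(*map(float,sys.argv[1:4]))
s=arm.capture("side"); b=[x for x in blobs(s,(0,180,80),(6,255,255),(195,145,305,250))]; print(b)
K=lambda a:proj("side",W(p,(90-155*np.cos(a)+14*np.sin(a),0,63+155*np.sin(a)+14*np.cos(a))))
if b:
    u=np.array(max(b)[1]); A=np.arange(-.05,1.45,.01); e=[np.linalg.norm(K(a)-u) for a in A]; print("angle",A[np.argmin(e)].round(2),min(e))
E
python3 ck.py 41 0 140
```

```text
t 28.18 at [ 60.3   0.  152.8] force fix [-0.8 -0.6 -0.3] move [-0.0193  0.      0.0129] turn 0.0 w 0.0005038697767789045
[(41, [252.6, 170.3])]
angle 1.08 0.6336256904211922
```

Emit:
{"fn": "send_rows", "kwargs": {
  "steps": [
    [-0.008,0,0.006,0,0],
    [-0.019,0,0.012,0,0],
    [-0.03,0,0.019,0,0],
    [-0.039,0,0.026,0,0],
    [-0.048,0,0.035,0,0],
    [-0.056,0,0.044,0,0],
    [-0.063,0,0.054,0,0],
    [-0.069,0,0.064,0,0],
    [-0.069,0,0.064,0,0]
  ]
}}

```text
time: 29.35
tcp_pos: [0.5147, 0.0534, 0.088]
eef_rot: [-3.135, -0.196, 0.004]
force: [-0.0, -0.6, 0.1]
gripper_width: 0.0005
finger_force: 0.0
```

```bash
python3 ck.py -20 0 54
```

```text
t 29.35 at [-8.7  0.1 88. ] force fix [-0.1 -0.6  0.1] move [-0.0112  0.0001  0.034 ] turn 0.0 w 0.0005270318691139176
[(27, [283.4, 200.2])]
angle 0.29 0.4089805942417912
```

Emit:
{"fn": "send_rows", "kwargs": {
  "steps": [
    [-0.004,0,0.008,0,0],
    [-0.007,0,0.016,0,0],
    [-0.009,0,0.022,0,0],
    [-0.01,0,0.027,0,0],
    [-0.011,0,0.03,0,0],
    [-0.011,0,0.032,0,0],
    [-0.011,0,0.032,0,0]
  ]
}}

```text
time: 30.28
tcp_pos: [0.5046, 0.0521, 0.0569]
eef_rot: [3.135, 0.196, -0.001]
force: [0.4, -0.4, 0.1]
gripper_width: 0.0003
finger_force: 0.0
```

Emit:
{"fn": "send_rows", "kwargs": {
  "steps": [
    [0,0,0.001,0,0],
    [0,0,0.002,0,0],
    [0,0,0.002,0,0]
  ]
}}

```text
time: 30.65
tcp_pos: [0.5049, 0.0521, 0.055]
eef_rot: [3.135, 0.196, 0.0]
force: [0.4, 1.0, -0.4]
gripper_width: 0.0005
finger_force: 0.0
```

```bash
python3 ck.py -20 0 54
```

```text
t 30.65 at [-18.6  -0.1  55. ] force fix [ 0.6  1.  -0.4] move [-0.0014 -0.0001  0.001 ] turn 0.0 w 0.0004811111521888049
[(17, [286.4, 212.4])]
angle 0.0 0.3411548770791296
```

Emit:
{"fn": "send_rows", "kwargs": {
  "steps": [
    [0,0,0.001,0,0],
    [0,0,0.002,0,0],
    [0,0,0.002,0,0]
  ]
}}

```text
time: 31.08
tcp_pos: [0.5049, 0.052, 0.0541]
eef_rot: [3.135, 0.196, 0.001]
force: [-4.6, 0.1, 10.0]
gripper_width: 0.0006
finger_force: 5.2
```

Emit:
{"fn": "send_rows", "kwargs": {
  "steps": [
    [0,0,0.001,0,0],
    [0,0,0.002,0,0],
    [0,0,0.002,0,0]
  ]
}}

```text
time: 31.45
tcp_pos: [0.5051, 0.0521, 0.0539]
eef_rot: [3.135, 0.196, 0.003]
force: [-9.1, -0.6, 27.1]
gripper_width: 0.0003
finger_force: 13.6
```

The clamp has a firm stop: 27 N at the bar with the angle near 0. I'll lift straight off and check.

Emit:
{"fn": "send_rows", "kwargs": {
  "steps": [
    [0,0,-0.003,0,0],
    [0,0,-0.02,0,0],
    [0,0,-0.07,0,0],
    [0,0,-0.12,0,0],
    [-0.03,0.05,-0.15,0,0],
    [-0.05,0.1,-0.15,0,0],
    [-0.06,0.15,-0.15,0,0],
    [-0.06,0.2,-0.15,0,0],
    [-0.06,0.22,-0.15,0,0],
    [-0.06,0.22,-0.15,0,0]
  ]
}}

```text
time: 32.7
tcp_pos: [0.4726, -0.1743, 0.2006]
eef_rot: [-3.135, -0.193, 0.001]
force: [-0.1, 0.6, 0.1]
gripper_width: 0.0004
finger_force: 0.0
```

```bash
python3 ck.py 0 0 54
python3 - <<'E'
from go import *
t=arm.capture("top"); cv2.imwrite("pics/tz.png",t[:,:,::-1])
print("brass",blobs(t,(10,120,80),(28,255,255),(180,180,300,225)),"red",blobs(t,(0,180,80),(6,255,255),(200,155,300,240)),"pred a=0",proj("top",W(p,(-65,0,77))).round(1))
for u in range(224,250,2): print(u,t[186:216,u].mean(1).astype(int).tolist())
E
```

```text
t 32.7 at [ -78.7 -220.7  200.6] force fix [-0.1  0.6  0.1] move [ 0.0784 -0.2207  0.1467] turn -0.002 w 0.0003937291357276645
[(24, [286.7, 212.2])]
angle 0.0 0.11894778715414026
brass [(11, [227.5, 195.2]), (10, [246.2, 193.5]), (135, [197.0, 216.7])] red [(56, [239.5, 223.3])] pred a=0 [239.7 223.4]
224 [164, 164, 165, 165, 143, 101, 132, 196, 208, 208, 208, 210, 211, 210, 211, 213, 213, 214, 214, 214, 215, 214, 214, 215, 213, 212, 213, 216, 214, 213]
226 [164, 165, 165, 166, 156, 123, 133, 183, 186, 176, 170, 175, 203, 210, 212, 213, 214, 214, 215, 214, 215, 215, 214, 214, 213, 213, 214, 216, 214, 214]
228 [164, 165, 165, 166, 147, 145, 160, 172, 164, 164, 148, 122, 204, 227, 227, 230, 234, 233, 233, 232, 228, 221, 207, 210, 213, 214, 216, 216, 214, 215]
230 [165, 165, 165, 168, 140, 135, 182, 203, 198, 199, 182, 151, 121, 91, 63, 54, 55, 75, 78, 157, 191, 229, 237, 221, 195, 207, 216, 216, 214, 216]
232 [165, 166, 166, 167, 126, 146, 203, 209, 192, 144, 80, 54, 53, 55, 56, 56, 54, 55, 55, 54, 53, 96, 180, 230, 237, 194, 194, 212, 214, 217]
234 [194, 194, 197, 196, 192, 193, 197,
[... 464 characters left out ...]
89, 99, 129, 142, 150, 150, 148, 152, 153, 156, 158, 166, 173, 194, 205, 211, 211, 212, 214, 215, 216]
242 [166, 166, 168, 126, 143, 201, 208, 202, 148, 69, 55, 55, 55, 55, 54, 55, 53, 54, 54, 54, 52, 54, 119, 216, 239, 186, 181, 195, 198, 200]
244 [166, 167, 166, 119, 128, 199, 195, 183, 179, 179, 134, 69, 54, 53, 54, 53, 52, 54, 53, 50, 125, 203, 235, 215, 181, 192, 211, 215, 217, 219]
246 [167, 167, 152, 109, 119, 168, 167, 162, 165, 122, 166, 208, 202, 207, 215, 218, 197, 207, 215, 210, 200, 174, 175, 191, 209, 216, 215, 215, 219, 219]
248 [167, 167, 153, 122, 152, 189, 184, 173, 170, 182, 202, 207, 209, 210, 205, 205, 200, 196, 194, 203, 212, 213, 213, 214, 214, 216, 214, 215, 218, 219]
```

```bash
python3 -c "
from workcell import arm
print(arm.sign_off())"
```

```text
the job is handed in; nothing more can be done
None
```

I handed the job in at about 33 s: the ring is against both posts, the shuttle is fully home, and the clamp arm is level with its shoe on the ring. The ring was lifted about 2 mm for part of its slide, and of the bystanders I only rechecked the master at the end (it had not moved).

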